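# Clamp a heat sink in the bonding press by counting clicks

### The job

The board carrier has to be clamped in the small bonding press with seven clicks of pressure, but somebody left the press's knob part-way wound down. Slide the carrier fully home under the press and leave it clamped with the knob exactly seven clicks clockwise from its anticlockwise end stop. Feel for that stop gently: do not force the knob round on its spindle, do not crush the board with far too much pressure or ram the carrier, and leave the other things on the bench where they are.

Things in the scene. Friction and masses are not known exactly. Their poses are not given: they have to be found in the camera images.
- press: Small bench press, fixed: grey base plate (top 16 mm above the bench, x -130 to +90 mm, y +-70), two guide rails along x (inner faces 73 mm apart, 12 mm tall), a back stop, two uprights, a cross-beam. Origin: on the bench below the knob's axis; z up, x = the way the carrier slides in (roughly away from the robot).
- head: The press's upper part: cross-beam (46 mm in x, 128 in y, 78 to 96 mm above the bench), the knob on it, the 26 mm rubber-faced foot below; frame as the press. Each click clockwise from above lowers the foot 0.8 mm. At the end stop it hangs 2.8 mm above the heat sink of a carrier at home, touches it 3 to 4 clicks on, then its spring adds about 2 N a click; from 3 to 4 clicks on it bars the way in.
- knob_mid (a point): Grip point on the knob's vertical axis, 119 mm above the bench. Round black fluted knob without pointer, 40 mm across, 102 to 132 mm above the bench. 15 clicks a turn (24 degrees each); about 0.1 N m takes it over each hump, past which it drops towards the next click. Hard anticlockwise end stop 2 degrees past click zero. Left 1 to 5 clicks from it, perhaps between two clicks: only feel tells.
- knob (a joint): How far (rad) the knob has been forced round on its spindle: 0 as fitted, clockwise positive. NOT the click position: it stays 0 while the knob turns the spindle as it should. The knob's grub screw holds 0.35 N m; forced harder (at the end stop) the knob slips on the spindle and is spoilt.
- carrier: Loose dark carrier plate, 140 x 70 x 6 mm, 0.2 to 0.3 kg, with a green board and a finned heat sink (40 x 40 mm, top 31 mm above the underside). Lies in the channel 40 to 65 mm short of home, 1.5 mm play to each rail. Origin: underside, below the sink's centre; x = the way in; spans x -95 to +45 mm. Home: far end on the back stop, origin below the knob's axis.
- tab_top (a point): Top centre of the upright tab at the carrier's near end (8 mm thick along x, 44 mm wide, its top 50 mm above the bench): push or pinch the carrier here. The tab's near face lies 4 mm towards -x from this point.
- side_cutters: Side cutters, orange handles, 160 mm long, lying on the bench. Bystander; origin near the joint.
- flat_pliers: Flat pliers, blue handles, 180 mm long. Bystander; origin near the joint.
- spare_sink: Spare finned aluminium heat sink, 40 x 40 x 20 mm. Bystander; origin under its centre.
- spare_board: Spare green circuit board without heat sink, 90 x 60 mm. Bystander; origin under its centre.
- solder_reel: Reel of solder, 56 mm across, 40 mm tall. Bystander; origin under its centre.
- tip_cleaner: Round black pot of brass wool, 72 mm across, 35 mm tall. Bystander; origin under its centre.
- meter: Hand-held multimeter on its back, 150 x 75 x 42 mm. Bystander; origin under its centre.
- driver: Screwdriver, 170 mm long. Bystander.

How it is judged:
On the way:
1. the carrier is fully home against the back stop, not yet clamped (x of carrier in the frame of press above -0.002 m and angle between carrier's own z axis and vertical below 0.04 rad and contact force between head and carrier below 2.5 N), for 0.1 s.
At the end, for the whole second after the job is handed in: The carrier lies flat and within 2 mm of home, at rest, and the foot presses on its heat sink with 6 to 8 N, which is what seven clicks from the end stop give (a click is about 2 N) (x of carrier in the frame of press above -0.002 m and angle between carrier's own z axis and vertical below 0.04 rad and contact force between head and carrier between 6 and 8 N and linear speed of carrier below 0.01 m/s); the robot touches nothing.
It fails at once if the knob is forced round on its spindle (by more than 11 degrees) (value of joint knob above 0.2 rad or value of joint knob below -0.2 rad).
It fails at once if the foot presses on the heat sink with more than 13 N (about ten clicks) (contact force between head and carrier above 13 N).
It fails at once if the carrier is rammed or pressed into the press with more than 45 N (contact force between press and carrier above 45 N).
It fails at once if another thing on the bench is moved by more than 20 mm (distance of any of side_cutters, flat_pliers, spare_sink, spare_board, solder_reel, tip_cleaner, meter, driver from where it was at the start of the episode above 0.02 m).
It also fails if it takes over 72 s, if anything falls off the work surface, if the arm or the gripper's body presses on something with over 40 N, if the wrist force passes 120 N, or if a joint passes its speed limit or range.

### The arm

A 6-joint arm with a two-finger parallel gripper is mounted at the origin on the work surface. World frame = base frame: x ahead of the robot, y to its left, z up, the work surface at z = 0. Lengths are in m, angles in rad, forces in N, time in s.
With the tool pointing down it reaches from about 0.35 to 0.975 m from the base axis. Payload 4.9 kg.
Tool frame: the origin (TCP) lies at the very end of the fingers, on their centre line; the grasp point (between the pads) lies 19 mm behind it; x points along the fingers, y is the direction in which the jaws open and shut, and the axes are right-handed (so a half turn about x gives the same grasp; the last joint's range is limited). The gripper opens to 85 mm and grips with 20 to 120 N. Pads are 22 mm wide; open, the fingers measure 114 mm over their backs; the gripper's body (76 mm by 85 mm) begins 54 mm behind the grasp point. The pads swing forward as they close: fully open they stand 13 mm farther back than shut.
Start: joints at [-1.221, 0.053, 1.613, -0, 1.476, -0.119], TCP at [0.282, -0.558, 0.231] pointing down, gripper open.
Joint ranges: [-3.01, 3.01], [-1.01, 2.22], [0.06, 2.58], [-1.02, 4.17], [0.09, 2.62], [-3.14, 3.14]. Speed limits (rad/s): [2.57, 2.57, 3.14, 3.14, 3.14, 3.14].

### API

Orientations are given as a rotation vector (axis times angle).
In Python, from station import ctrl gives the robot as it stands. The module is installed in compiled form; this text tells all that it offers.
- The arm moves only by the shell command python3 -m handwheel 'ROWS' [FORCE]. ROWS is JSON, one flat list of numbers, 7 for each row, row after row: the opening, from 0 (shut) to 1 (fully open), then the shift along the tool's x, y, z in m, then the turn, a rotation vector about the tool's x, y, z in degrees. A call has 1 to 12 rows; each row is the pose to reach, as a shift and turn from the pose commanded when the call began, along the tool's axes at that moment; what a row does not reach only later rows make up. A row lasts 1/12 s, in which the tool goes at most 41.7 mm and 7.16 degrees, less where a joint would pass 70% of its speed; a pose out of reach is approached as far as the arm can. A call with a gripper value outside its range is refused whole. The fingers move at their own pace and stop on an object; FORCE is the grip in N (left out, the last holds). Time passes only in rows, so rows that repeat a pose let the fingers close. It gives the time, the measured TCP pose, the force and the opening at its end, in the units of the state.
- ctrl.get_obs(): the state, without advancing time (a new reading comes with each control period).
- ctrl.get_image(name): name is "side" or "top"; returns (picture, depth): 480x640x3 uint8, blue, green, red; 480x640 float32, m along the optical axis (not along the pixel's ray), 0 where there is no reading.
- ctrl.camera_params(name): a dict with "fov_y" (degrees; the focal length in pixels is half the picture's height over the tangent of half this angle, whatever the lens; pixels are square), "cx", "cy" (the principal point, pixels), "R" (3x3) and "t" (3): a world point X has camera coordinates R X + t. Camera axes: x right, y down, z forward; pixel columns grow to the right and rows downward; lengths in m; the calibration is good to about 2 mm. A picture is of the moment at which its call begins. camera_params takes no time and is no camera call.
- ctrl.finish_job(): hands the job in, once; it reports no verdict.
The state is a dict: "t": time; "q": joint angles; "dq": joint speeds; "effort": joint torques, N m; "tool_pos": TCP position; "tool_rot": TCP orientation; "contact_force": force on the tool from outside, world axes, zero at the start; "wrist_torque": the same for the moment, N m; "opening": finger opening in m.
Only numpy, scipy, OpenCV 4.12 (cv2) and the standard library are available. Lean on these libraries where they do the work, as an engineer would, in place of code of your own. Each camera call takes 0.05 s, during which the arm holds its last target.

## Working session

There is one attempt and no reset: what is moved stays moved. The work goes in short steps, Python scripts to look and compute and a shell command to move; the robot and the scene stay as the last step left them, time stands still between calls to the robot, and variables do not carry over. Pictures are saved under pics/ and viewed, and the job is handed in when it is done.

```bash
mkdir -p pics; python3 - <<'E'
from station import ctrl
import cv2,numpy as np
o=ctrl.get_obs()
for k,v in o.items(): print(k,np.round(v,4))
for n in("side","top"):
    p,d=ctrl.get_image(n); cv2.imwrite(f"pics/{n}0.png",p); np.save(f"pics/{n}0.npy",d)
    c=ctrl.camera_params(n); print(n,c)
E
```

```text
t 0.0
q [-1.221   0.0534  1.6143  0.      1.476  -0.119 ]
dq [-0.0005 -0.0013  0.0016 -0.      0.0025  0.0018]
effort [ 3.00000e-04 -3.93675e+01 -3.70181e+01 -2.00000e-04  6.80000e-03
  0.00000e+00]
tool_pos [ 0.2822 -0.557   0.23  ]
tool_rot [ 1.961   0.4704 -1.9614]
contact_force [-0.3201 -0.7874  0.167 ]
wrist_torque [0.0049 0.0172 0.0086]
opening 0.0854
side {'fov_y': 43.060553897072296, 'cx': 312.2933596342421, 'cy': 234.06262086702523, 'R': array([[ 0.99481808, -0.10126669,  0.00905803],
       [-0.04200947, -0.49054544, -0.87040242],
       [ 0.09258615,  0.86551154, -0.49225764]]), 't': array([-0.54275748,  0.13495862,  1.44672947])}
top {'fov_y': 46.26439380550503, 'cx': 310.2585775456775, 'cy': 237.93590883025266, 'R': array([[ 2.31780096e-02, -9.99731353e-01, -3.71581368e-05],
       [-9.78274657e-01, -2.26728932e-02, -2.06069493e-01],
       [ 2.06013290e-01,  4.81263154e-03, -9.78537359e-01]]), 't': array([0.0036797 , 0.54932306, 1.61424965])}
```

View pics/side0.png

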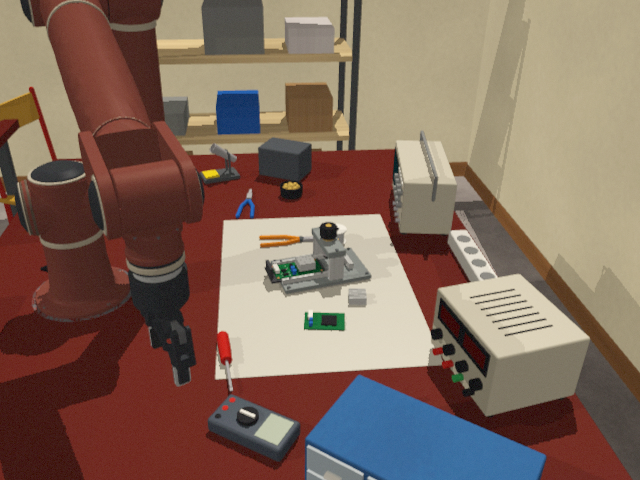

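View pics/top0.png

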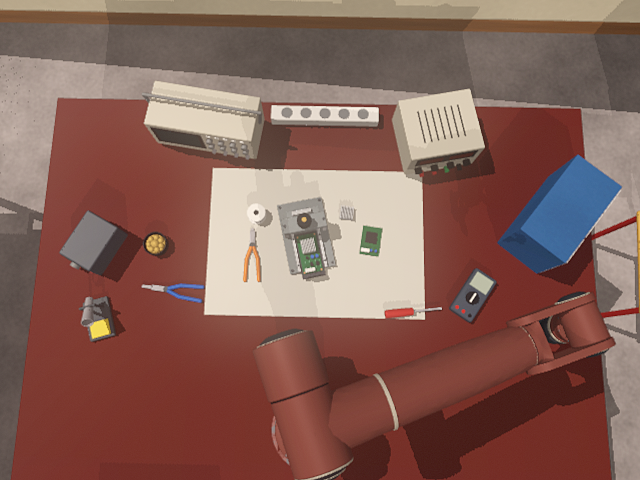

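The top view shows the knob at about (305,219) and the carrier's near end at about (314,275). In the side view the knob is at (328,230). I'll zoom in and measure.

```bash
cat > h.py <<'E'
import numpy as np,cv2
from station import ctrl
def cloud(n,d):
    c=ctrl.camera_params(n); f=240/np.tan(np.radians(c["fov_y"]/2))
    v,u=np.mgrid[0:480,0:640]
    P=np.stack([(u-c["cx"])/f*d,(v-c["cy"])/f*d,d],-1)
    return (P-c["t"])@c["R"]
def proj(n,X):
    c=ctrl.camera_params(n); f=240/np.tan(np.radians(c["fov_y"]/2))
    p=np.asarray(X)@c["R"].T+c["t"]
    return np.stack([c["cx"]+f*p[...,0]/p[...,2],c["cy"]+f*p[...,1]/p[...,2]],-1)
E
python3 - <<'E'
from h import *
p=cv2.imread("pics/top0.png"); cv2.imwrite("pics/top0z.png",cv2.resize(p[185:285,260:360],None,fx=6,fy=6,interpolation=cv2.INTER_CUBIC))
p=cv2.imread("pics/side0.png"); cv2.imwrite("pics/side0z.png",cv2.resize(p[210:310,250:383],None,fx=6,fy=6,interpolation=cv2.INTER_CUBIC))
for n in("top","side"):
    d=np.load(f"pics/{n}0.npy"); W=cloud(n,d)
    m=(d>0)&(W[...,0]>.35)&(W[...,0]<.75)&(W[...,1]<.2)&(W[...,1]>-.2)
    for lo,hi in((.12,.14),(.085,.1),(-.005,.005)):
        k=m&(W[...,2]>lo)&(W[...,2]<hi); q=W[k]; print(n,lo,k.sum(),q.mean(0).round(4),q.min(0).round(3),q.max(0).round(3),np.median(q[:,2]).round(4))
        if lo>0:
            r=cv2.minAreaRect(q[:,:2].astype(np.float32)*1000); print(r)
E
```

```text
top 0.12 171 [0.5874 0.0358 0.1323] [0.567 0.015 0.121] [0.61  0.055 0.14 ] 0.1325
((588.3844604492188, 35.82273864746094), (41.179359436035156, 40.41650390625), 62.437435150146484)
top 0.085 440 [0.5858 0.0348 0.0953] [ 0.553 -0.029  0.085] [0.623 0.1   0.1  ] 0.0956
((588.9213256835938, 35.585182189941406), (48.248687744140625, 127.50743103027344), 12.75460147857666)
top -0.005 8651 [ 0.5358 -0.0102  0.0009] [ 0.35  -0.199 -0.005] [0.75  0.2   0.005] 0.0012
side 0.12 167 [0.5861 0.0279 0.1287] [0.566 0.008 0.12 ] [0.608 0.055 0.134] 0.1295
((585.9559326171875, 31.581382751464844), (39.81455993652344, 42.40911865234375), 36.41451644897461)
side 0.085 417 [0.5859 0.0106 0.093 ] [ 0.552 -0.036  0.085] [0.621 0.093 0.1  ] 0.0937
((588.2373657226562, 31.50804901123047), (51.90260314941406, 132.17831420898438), 13.606024742126465)
side -0.005 10878 [ 5.403e-01 -4.710e-02 -1.000e-04] [ 0.35  -0.2   -0.005] [0.75  0.2   0.005] -0.0002
```

View pics/top0z.png

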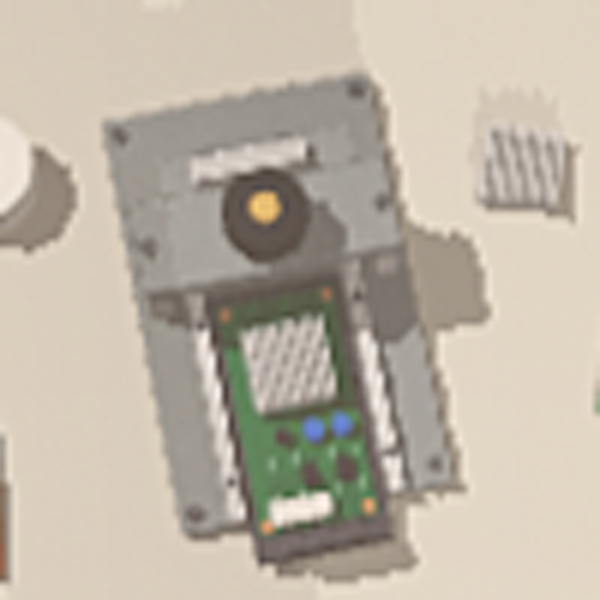

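View pics/side0z.png

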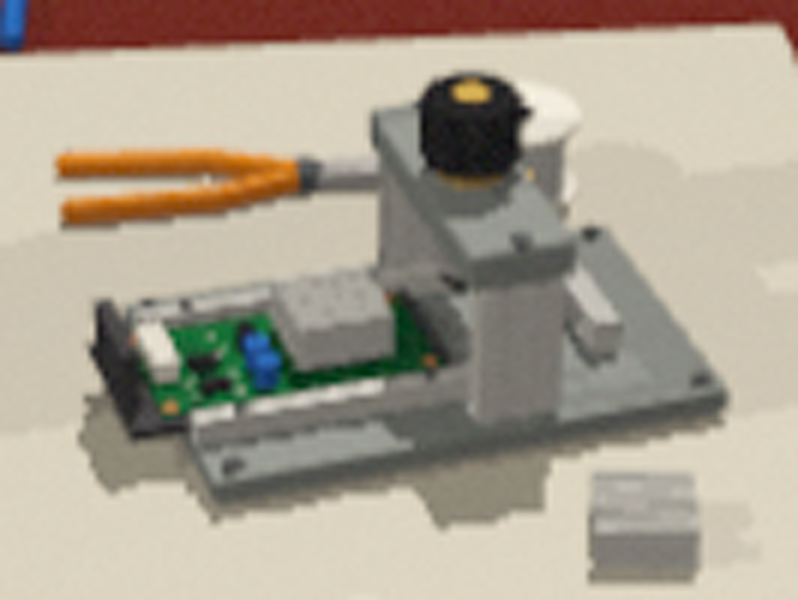

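```bash
cat >> h.py <<'E'
from scipy.spatial.transform import Rotation as Ro
YAW=np.radians(13); K=np.array([.588,.034]); PX=np.array([np.cos(YAW),np.sin(YAW)]); PY=np.array([-PX[1],PX[0]])
def press(a,b=0): return K+a*PX+b*PY
def Rt(ydeg):  # tool down, tool y at heading ydeg in world
    x=np.array([0,0,-1.]);a=np.radians(ydeg);y=np.array([np.cos(a),np.sin(a),0]);return np.stack([x,y,np.cross(x,y)],1)
def st():
    o=ctrl.get_obs();R=Ro.from_rotvec(o["tool_rot"]).as_matrix();return o,np.array(o["tool_pos"]),R
def head(R): return np.degrees(np.arctan2(R[1,1],R[0,1]))
def rel(p,ydeg=None):
    o,t,R=st(); s=R.T@(np.array(p)-t); r=np.zeros(3) if ydeg is None else np.degrees(Ro.from_matrix(R.T@Rt(ydeg)).as_rotvec())
    print("shift",s.round(4),"turn",r.round(2))
E
python3 - <<'E'
from h import *
o,t,R=st();print(R.round(3),head(R))
W=cloud("top",np.load("pics/top0.npy"))
# yaw from beam, sides
for n in("top","side"):
  W=cloud(n,np.load(f"pics/{n}0.npy"))
  a=(W[...,:2]-K)@PX; b=(W[...,:2]-K)@PY; z=W[...,2]
  for nm,c in (("tab",(abs(b)<.02)&(a<-.1)&(a>-.2)&(z>.035)&(z<.06)),("sink",(abs(b)<.03)&(a<-.02)&(a>-.1)&(z>.042)&(z<.053)),("base",(abs(b)<.1)&(a<.12)&(a>-.16)&(z>.011)&(z<.019))):
    print(n,nm,c.sum(),[np.percentile(v[c],[2,50,98]).round(4) for v in(a,b,z)])
    if c.sum()>3: print(cv2.minAreaRect(W[c][:,:2].astype(np.float32)*1000))
rel([.588,.034,.2],103)
E
```

```text
[[-0.001  0.452 -0.892]
 [ 0.002 -0.892 -0.452]
 [-1.    -0.002 -0.   ]] -63.13741664788352
top tab 52 [array([-0.1532, -0.148 , -0.1284]), array([-0.0183,  0.003 ,  0.0182]), array([0.0353, 0.0503, 0.0565])]
((450.688720703125, 2.524991989135742), (25.018325805664062, 39.15272521972656), 11.971091270446777)
top sink 78 [array([-0.0768, -0.0564, -0.0385]), array([-0.0171,  0.0047,  0.0217]), array([0.0425, 0.0472, 0.0523])]
((531.1002807617188, 23.32001304626465), (40.191307067871094, 39.480377197265625), 13.213274955749512)
top base 905 [array([-0.1377, -0.022 ,  0.0909]), array([-0.0703, -0.0048,  0.0713]), array([0.0113, 0.0156, 0.0189])]
((569.3552856445312, 30.24359130859375), (274.02777099609375, 198.4248504638672), 13.503406524658203)
side tab 53 [array([-0.1559, -0.1522, -0.147 ]), array([-0.0194, -0.0009,  0.0179]), array([0.0366, 0.047 , 0.0512])]
((440.7648010253906, -0.27987098693847656), (9.678731918334961, 39.085716247558594), 10.9246826171875)
side sink 159 [array([-0.08  , -0.0593, -0.0398]), array([-0.0208,  0.0009,  0.0235]), array([0.0422, 0.0446, 0.0482])]
((529.5581665039062, 21.852678298950195), (41.47834396362305, 51.47892761230469), 14.561188697814941)
side base 1104 [array([-0.1396, -0.0068,  0.0862]), array([-0.0711, -0.045 ,  0.0651]), array([0.0112, 0.0148, 0.0186])]
((557.01416015625, 23.62969970703125), (245.45669555664062, 145.71730041503906), 11.299538612365723)
shift [ 0.031  -0.389  -0.5399] turn [-1.6614e+02 -1.6000e-01  1.0000e-02]
```

```bash
python3 - <<'E'
from h import *
rel([.588,.034,.2],13)
E
```

```text
shift [ 0.031  -0.389  -0.5399] turn [-76.14  -0.08   0.09]
```

```bash
python3 -m handwheel '[0.7,0.015,-0.195,-0.27,-38,0,0, 0.7,0.015,-0.195,-0.27,-38,0,0, 0.7,0.015,-0.195,-0.27,-38,0,0, 0.7,0.015,-0.195,-0.27,-38,0,0, 0.7,0.015,-0.195,-0.27,-38,0,0, 0.7,0.015,-0.195,-0.27,-38,0,0, 0.7,0.031,-0.389,-0.54,-76,0,0, 0.7,0.031,-0.389,-0.54,-76,0,0, 0.7,0.031,-0.389,-0.54,-76,0,0, 0.7,0.031,-0.389,-0.54,-76,0,0, 0.7,0.031,-0.389,-0.54,-76,0,0, 0.7,0.031,-0.389,-0.54,-76,0,0]' 20; python3 -c "
from h import *
rel([.588,.034,.16],13)"
```

```text
t: 1.1
tool_pos: [0.5122, -0.1118, 0.2078]
tool_rot: [1.039, 1.309, -1.039]
contact_force: [0.8, -0.7, 1.2]
opening: 0.0599
shift [ 0.0478  0.107  -0.1248] turn [ 0.14 -0.01  0.01]
```

```bash
python3 -m handwheel '[0.7,0.04,0.107,-0.125,0,0,0, 0.7,0.04,0.107,-0.125,0,0,0, 0.7,0.04,0.107,-0.125,0,0,0, 0.7,0.04,0.107,-0.125,0,0,0, 0.7,0.04,0.107,-0.125,0,0,0, 0.7,0.04,0.107,-0.125,0,0,0]'; python3 - <<'E'
from h import *
for n in("side","top"):
    p,d=ctrl.get_image(n); np.save(f"pics/{n}1.npy",d)
    x,y=(260,170) if n=="side" else (240,160)
    cv2.imwrite(f"pics/{n}1z.png",cv2.resize(p[y:y+100,x:x+133],None,fx=6,fy=6,interpolation=cv2.INTER_CUBIC))
    o,t,R=st(); print(n,proj(n,[t,[*K,.132]]).round(1),t.round(4))
rel([.588,.034,.16],13)
E
```

```text
t: 1.6
tool_pos: [0.5879, 0.0338, 0.1663]
tool_rot: [1.038, 1.311, -1.042]
contact_force: [-0.5, -0.9, 0.6]
opening: 0.0597
side [[329.3 212.6]
 [328.9 225.2]] [0.5879 0.0324 0.1671]
top [[305.2 216. ]
 [304.4 219.1]] [0.588  0.0315 0.1678]
shift [ 0.0078  0.0005 -0.0024] turn [-0.12  0.01  0.06]
```

View pics/side1z.png

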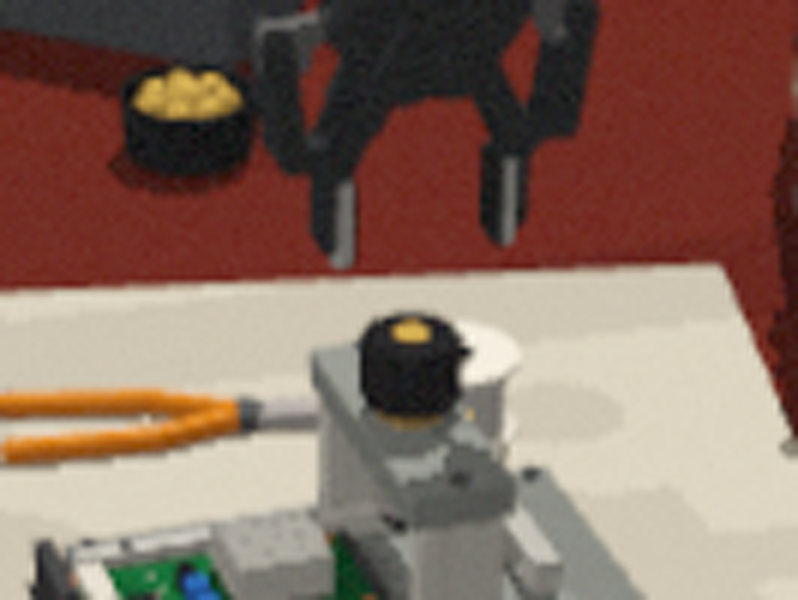

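View pics/top1z.png

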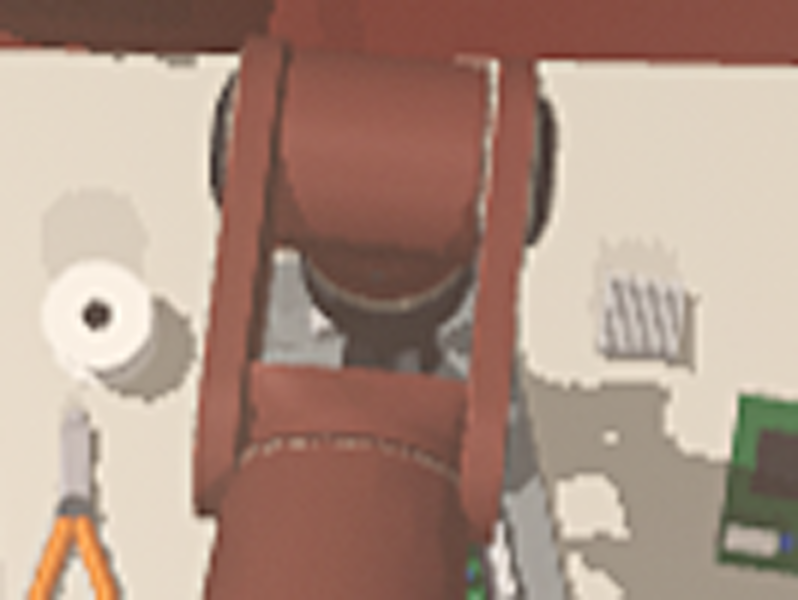

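Side view: the finger tips straddle the knob (zoomed finger mid about 421, knob about 412), so the tool is about 2 mm too far in +x. The reel, cutters and press are clear of the gripper. I'll descend and close gently, using the force reading to centre.

```bash
python3 -m handwheel '[0.7,0.03,-0.002,0,0,0,0, 0.7,0.05,-0.002,0,0,0,0, 0.7,0.065,-0.002,0,0,0,0, 0.7,0.065,-0.002,0,0,0,0, 0.7,0.065,-0.002,0,0,0,0]' 20; python3 -m handwheel '[0,0,0,0,0,0,0, 0,0,0,0,0,0,0, 0,0,0,0,0,0,0, 0,0,0,0,0,0,0, 0,0,0,0,0,0,0, 0,0,0,0,0,0,0]' 20; python3 -c "
from h import *
o,t,R=st();print(o['wrist_torque'],o['q'],(R.T@o['contact_force']).round(2),head(R))"
```

```text
t: 2.12
tool_pos: [0.5857, 0.0299, 0.103]
tool_rot: [1.043, 1.307, -1.045]
contact_force: [0.3, -0.1, 0.9]
opening: 0.06
t: 2.62
tool_pos: [0.5879, 0.0307, 0.1054]
tool_rot: [1.043, 1.303, -1.041]
contact_force: [-0.2, -3.1, 5.9]
opening: 0.0393
[-0.34873551  0.11120192 -0.02613031] [-7.36913443e-02  7.50050219e-02  1.80777454e+00 -1.08167185e-03
  1.25526091e+00 -2.97841613e-01] [-5.85 -0.89  2.96] 12.862171849474636
```

```bash
python3 -m handwheel '[0.7,0,0,0,0,0,0, 0.7,0,0,0,0,0,0, 0.7,0,0,0,0,0,0, 0.7,0,0,0,90,0,0, 0.7,0,0,0,90,0,0, 0.7,0,0,0,90,0,0, 0.7,0,0,0,90,0,0, 0.7,0,0,0,90,0,0, 0.7,0,0,0,90,0,0, 0.7,0,0,0,90,0,0, 0.7,0,0,0,90,0,0, 0.7,0,0,0,90,0,0]' 20; python3 -m handwheel '[0.7,0,0,0,28,0,0, 0.7,0,0,0,28,0,0, 0.7,0,0,0,28,0,0, 0.7,0,0,0,28,0,0,0,0,0,0,28,0,0, 0,0,0,0,28,0,0, 0,0,0,0,28,0,0, 0,0,0,0,28,0,0, 0,0,0,0,28,0,0, 0,0,0,0,28,0,0]' 20; cat >>h.py <<'E'
def r():
    o,t,R=st();print('F_tool',(R.T@o['contact_force']).round(2),'M_tool',(R.T@o['wrist_torque']).round(3),'p',t.round(4),'head',head(R).round(2),'q1-q6',np.degrees(o['q'][0]-o['q'][5]).round(2),'q6',o['q'][5].round(3),'e6',np.round(o['effort'][5],3),'op',round(o['opening'],4))
E
python3 -c "
from h import *
r()"
```

```text
t: 3.62
tool_pos: [0.586, 0.0315, 0.1025]
tool_rot: [1.838, 0.635, -1.84]
contact_force: [-0.4, -0.8, -0.5]
opening: 0.0598
t: 4.45
tool_pos: [0.5855, 0.0347, 0.1036]
tool_rot: [2.125, 0.205, -2.129]
contact_force: [-4.0, 9.9, 5.6]
opening: 0.0393
F_tool [ -5.56 -10.53   2.06] M_tool [-0.04  -0.346 -1.645] p [0.5855 0.0347 0.1036] head -79.37 q1-q6 -79.25 q6 1.312 e6 0.03 op 0.0393
```

```bash
python3 -m handwheel '[0,0,-0.002,0,0,0,0, 0,0,-0.002,0,0,0,0,0,0,-0.002,0,0,0,0]' ;python3 -c "
from h import *
r()"
```

```text
t: 4.7
tool_pos: [0.5855, 0.0351, 0.1036]
tool_rot: [2.124, 0.201, -2.127]
contact_force: [-4.0, 5.2, 3.8]
opening: 0.0389
F_tool [-3.74 -5.85  3.02] M_tool [ 0.063 -0.413 -0.855] p [0.5855 0.0351 0.1036] head -79.37 q1-q6 -79.31 q6 1.316 e6 0.014 op 0.0389
```

```bash
python3 -m handwheel '[0,0,-0.0025,0.001,0,0,0, 0,0,-0.0025,0.001,0,0,0]' ;python3 -c "
from h import *
r()"; python3 -m handwheel '[0,0,0,0,-2,0,0, 0,0,0,0,-4,0,0]' ;python3 -c "
from h import *
r()"; python3 -m handwheel '[0,0,0,0,-2,0,0, 0,0,0,0,-4,0,0]' ;python3 -c "
from h import *
r()"
```

```text
t: 4.87
tool_pos: [0.5852, 0.0356, 0.1037]
tool_rot: [2.126, 0.195, -2.123]
contact_force: [1.2, -1.7, 2.3]
opening: 0.0391
F_tool [-2.31  1.87 -0.84] M_tool [0.003 0.135 0.171] p [0.5852 0.0356 0.1037] head -79.45 q1-q6 -79.46 q6 1.321 e6 -0.008 op 0.0391
t: 5.03
tool_pos: [0.5852, 0.0354, 0.1036]
tool_rot: [2.087, 0.266, -2.084]
contact_force: [0.8, 0.1, 2.0]
opening: 0.0392
F_tool [-2.03  0.06 -0.78] M_tool [0.114 0.111 0.062] p [0.5852 0.0354 0.1036] head -75.42 q1-q6 -75.43 q6 1.25 e6 0.273 op 0.0392
t: 5.2
tool_pos: [0.5852, 0.0353, 0.1036]
tool_rot: [2.047, 0.334, -2.045]
contact_force: [0.3, -0.1, 1.7]
opening: 0.0391
F_tool [-1.68  0.22 -0.27] M_tool [0.115 0.123 0.154] p [0.5852 0.0353 0.1036] head -71.42 q1-q6 -71.42 q6 1.18 e6 0.288 op 0.0391
```

```bash
cat > m.py <<'E'
from h import *
o,t,R=st();print('   M %.3f F %s head %.2f e6 %.3f'%((R.T@o['wrist_torque'])[0],(R.T@o['contact_force']).round(1),head(R),o['effort'][5]))
E
for i in 1; do python3 -m handwheel '[0,0,0,0,-1.5,0,0, 0,0,0,0,-3,0,0]'|head -1; python3 m.py; python3 -m handwheel '[0,0,0,0,-1.5,0,0, 0,0,0,0,-3,0,0]'|head -1; python3 m.py
python3 -m handwheel '[0,0,0,0,-1.5,0,0, 0,0,0,0,-3,0,0]'|head -1; python3 m.py;python3 -m handwheel '[0,0,0,0,-1.5,0,0, 0,0,0,0,-3,0,0]'|head -1; python3 m.py; done
```

```text
t: 5.37
   M 0.040 F [-2.7  0.8  0.5] head -68.44 e6 0.221
t: 5.53
   M -0.033 F [-2.   0.4 -0.8] head -65.44 e6 0.250
t: 5.7
   M -0.015 F [-2.4  1.6 -1.2] head -62.43 e6 0.271
t: 5.87
   M -0.020 F [-1.9  1.   0.3] head -59.43 e6 0.290
```

```bash
cat >> m.py <<'E'
import sys; sys.exit(int(abs((R.T@o['wrist_torque'])[0])>.15))
E
python3 -m handwheel '[0,0,0,0,-1,0,0, 0,0,0,0,-2,0,0]'|head -1; python3 m.py && python3 -m handwheel '[0,0,0,0,-1,0,0, 0,0,0,0,-2,0,0]'|head -1; python3 m.py && python3 -m handwheel '[0,0,0,0,-1,0,0, 0,0,0,0,-2,0,0]'|head -1; python3 m.py && python3 -m handwheel '[0,0,0,0,-1,0,0, 0,0,0,0,-2,0,0]'|head -1; python3 m.py && python3 -m handwheel '[0,0,0,0,-1,0,0, 0,0,0,0,-2,0,0]'|head -1; python3 m.py && python3 -m handwheel '[0,0,0,0,-1,0,0, 0,0,0,0,-2,0,0]'|head -1; python3 m.py
```

```text
t: 6.03
   M 0.008 F [-1.7  2.5 -1.4] head -57.49 e6 0.195
t: 6.2
   M 0.057 F [-1.6  2.3 -1.5] head -55.50 e6 0.131
t: 6.37
   M 0.106 F [-2.3  5.2 -0.8] head -53.51 e6 0.063
t: 6.53
   M 0.087 F [-1.8  5.6 -0.5] head -51.51 e6 0.083
t: 6.7
   M 0.074 F [-1.2  5.3  0.3] head -49.50 e6 0.097
t: 6.87
   M 0.060 F [-3.3  4.8  0.6] head -47.50 e6 0.113
```

```bash

python3 -m handwheel '[0,0,0,0,-1.5,0,0, 0,0,0,0,-3,0,0]'|head -1; python3 m.py && python3 -m handwheel '[0,0,0,0,-1.5,0,0, 0,0,0,0,-3,0,0]'|head -1; python3 m.py && python3 -m handwheel '[0,0,0,0,-1,0,0, 0,0,0,0,-2,0,0]'|head -1; python3 m.py && python3 -m handwheel '[0,0,0,0,-1,0,0, 0,0,0,0,-2,0,0]'|head -1; python3 m.py && python3 -m handwheel '[0,0,0,0,-1,0,0, 0,0,0,0,-2,0,0]'|head -1; python3 m.py && python3 -m handwheel '[0,0,0,0,-1,0,0, 0,0,0,0,-1,0,0]'|head -1; python3 m.py&& python3 -m handwheel '[0,0,0,0,-1,0,0, 0,0,0,0,-1,0,0]'|head -1; python3 m.py
```

```text
t: 7.03
   M 0.034 F [-2.   5.1  0.8] head -44.47 e6 0.226
t: 7.2
   M 0.035 F [-2.1  4.2 -0.1] head -41.47 e6 0.244
t: 7.37
   M 0.002 F [-2.6  5.7  0.6] head -39.49 e6 0.169
t: 7.53
   M -0.012 F [-1.3  6.7  0.7] head -37.49 e6 0.187
t: 7.7
   M -0.010 F [-1.8  6.1  0.3] head -35.49 e6 0.198
t: 7.87
   M -0.049 F [-2.5  5.6  0.4] head -34.50 e6 -0.062
t: 8.03
   M 0.015 F [-2.3  6.3  1.4] head -33.50 e6 -0.072
```

```bash

python3 -m handwheel '[0,0,0.0025,0,0,0,0, 0,0,0.0025,0,0,0,0]'|head -1; python3 m.py && python3 -m handwheel '[0,0,0,0,-1,0,0, 0,0,0,0,-1,0,0]'|head -1; python3 m.py && python3 -m handwheel '[0,0,0,0,-1,0,0, 0,0,0,0,-1,0,0]'|head -1; python3 m.py && python3 -m handwheel '[0,0,0,0,-1,0,0, 0,0,0,0,-1,0,0]'|head -1; python3 m.py && python3 -m handwheel '[0,0,0,0,-1,0,0, 0,0,0,0,-1,0,0]'|head -1; python3 m.py && python3 -m handwheel '[0,0,0,0,-1,0,0, 0,0,0,0,-1,0,0]'|head -1; python3 m.py
```

```text
t: 8.2
   M -0.021 F [-7.6 -2.   1.1] head -33.54 e6 0.038
t: 8.37
   M -0.029 F [-6.2 -0.8  1.9] head -32.50 e6 -0.078
t: 8.53
   M 0.037 F [-6.6 -0.3  1.2] head -31.51 e6 -0.113
t: 8.7
   M 0.130 F [-7.1  0.2  1.9] head -30.51 e6 -0.147
t: 8.87
   M 0.058 F [-6.  -0.4  2. ] head -29.52 e6 -0.181
t: 9.03
   M 0.056 F [-6.4 -0.5  2.8] head -28.53 e6 -0.180
```

```bash

python3 -m handwheel '[0,0,0,0,-1,0,0, 0,0,0,0,-2,0,0]'|head -1; python3 m.py && python3 -m handwheel '[0,0,0,0,-1,0,0, 0,0,0,0,-2,0,0]'|head -1; python3 m.py && python3 -m handwheel '[0,0,0,0,-1.5,0,0, 0,0,0,0,-3,0,0]'|head -1; python3 m.py && python3 -m handwheel '[0,0,0,0,-1.5,0,0, 0,0,0,0,-3,0,0]'|head -1; python3 m.py && python3 -m handwheel '[0,0,0,0,-1.5,0,0, 0,0,0,0,-3,0,0]'|head -1; python3 m.py && python3 -m handwheel '[0,0,0,0,-1,0,0, 0,0,0,0,-2,0,0]'|head -1; python3 m.py&& python3 -m handwheel '[0,0,0,0,-1,0,0, 0,0,0,0,-2,0,0]'|head -1; python3 m.py && python3 -m handwheel '[0,0,0,0,-1,0,0, 0,0,0,0,-1,0,0]'|head -1; python3 m.py
```

```text
t: 9.2
   M 0.098 F [-6.3 -0.8  2.1] head -26.51 e6 0.101
t: 9.37
   M 0.008 F [-6.2 -0.9  1.5] head -24.50 e6 0.109
t: 9.53
   M 0.025 F [-5.6 -0.9  1.8] head -21.48 e6 0.224
t: 9.7
   M 0.003 F [-5.7  0.1  1.3] head -18.47 e6 0.243
t: 9.87
   M 0.007 F [-5.   0.3  1.5] head -15.47 e6 0.266
t: 10.03
   M 0.031 F [-5.6 -0.8  1.8] head -13.49 e6 0.190
t: 10.2
   M -0.018 F [-5.6 -0.4  1.8] head -11.49 e6 0.207
t: 10.37
   M -0.056 F [-5.7  0.4  1. ] head -10.50 e6 -0.053
```

Click spacing is consistent, so the next click is near −9.5. I'll take single-degree steps through it.

```bash

python3 -m handwheel '[0,0,0,0,-1,0,0, 0,0,0,0,-1,0,0]'|head -1; python3 m.py && python3 -m handwheel '[0,0,0,0,-1,0,0, 0,0,0,0,-1,0,0]'|head -1; python3 m.py && python3 -m handwheel '[0,0,0,0,-1,0,0, 0,0,0,0,-1,0,0]'|head -1; python3 m.py && python3 -m handwheel '[0,0,0,0,-1,0,0, 0,0,0,0,-1,0,0]'|head -1; python3 m.py && python3 -m handwheel '[0,0,0,0,-1,0,0, 0,0,0,0,-1,0,0]'|head -1; python3 m.py && python3 -m handwheel '[0,0,0,0,-1,0,0, 0,0,0,0,-1,0,0]'|head -1; python3 m.py
```

```text
t: 10.53
   M -0.084 F [-5.3  0.4  0.2] head -9.51 e6 -0.053
t: 10.7
   M -0.013 F [-5.   0.3  1.8] head -8.51 e6 -0.086
t: 10.87
   M 0.011 F [-4.1  0.   1.2] head -7.52 e6 -0.119
t: 11.03
   M 0.054 F [-5.7  0.4  1.9] head -6.53 e6 -0.155
t: 11.2
   M 0.081 F [-5.4  0.8  0.8] head -5.54 e6 -0.185
t: 11.37
   M 0.055 F [-4.8  0.7  1.7] head -4.54 e6 -0.179
```

```bash

python3 -m handwheel '[0,0,0,0,-1,0,0, 0,0,0,0,-2,0,0]'|head -1; python3 m.py && python3 -m handwheel '[0,0,0,0,-1,0,0, 0,0,0,0,-2,0,0]'|head -1; python3 m.py && python3 -m handwheel '[0,0,0,0,-1.5,0,0, 0,0,0,0,-3,0,0]'|head -1; python3 m.py && python3 -m handwheel '[0,0,0,0,-1.5,0,0, 0,0,0,0,-3,0,0]'|head -1; python3 m.py && python3 -m handwheel '[0,0,0,0,-1.5,0,0, 0,0,0,0,-3,0,0]'|head -1; python3 m.py && python3 -m handwheel '[0,0,0,0,-1,0,0, 0,0,0,0,-2,0,0]'|head -1; python3 m.py&& python3 -m handwheel '[0,0,0,0,-1,0,0, 0,0,0,0,-2,0,0]'|head -1; python3 m.py && python3 -m handwheel '[0,0,0,0,-1,0,0, 0,0,0,0,-1,0,0]'|head -1; python3 m.py
python3 -m handwheel '[0,0,0,0,-1,0,0, 0,0,0,0,-1,0,0]'|head -1; python3 m.py && python3 -m handwheel '[0,0,0,0,-1,0,0, 0,0,0,0,-1,0,0]'|head -1; python3 m.py
```

```text
t: 11.53
   M 0.066 F [-4.8  1.2  1.4] head -2.52 e6 0.102
t: 11.7
   M 0.034 F [-4.6 -0.1  2.3] head -0.51 e6 0.109
t: 11.87
   M -0.001 F [-5.3  0.7  1.4] head 2.51 e6 0.223
t: 12.03
   M 0.039 F [-5.2  1.1  1.2] head 5.52 e6 0.242
t: 12.2
   M 0.011 F [-4.7  1.5  1.1] head 8.52 e6 0.265
t: 12.37
   M 0.046 F [-5.3  1.   0.8] head 10.49 e6 0.186
t: 12.53
   M -0.066 F [-5.1  0.7  0.6] head 12.49 e6 0.205
t: 12.7
   M -0.088 F [-4.3  2.5  0.2] head 13.48 e6 -0.055
t: 12.87
   M -0.048 F [-5.4  1.9  0.3] head 14.46 e6 -0.061
t: 13.03
   M -0.023 F [-4.8  1.4  2.3] head 15.46 e6 -0.086
```

```bash

python3 -m handwheel '[0,0,0,0,-1,0,0, 0,0,0,0,-1,0,0]'|head -1; python3 m.py && python3 -m handwheel '[0,0,0,0,-1,0,0, 0,0,0,0,-1,0,0]'|head -1; python3 m.py && python3 -m handwheel '[0,0,0,0,-1,0,0, 0,0,0,0,-1,0,0]'|head -1; python3 m.py && python3 -m handwheel '[0,0,0,0,-1,0,0, 0,0,0,0,-1,0,0]'|head -1; python3 m.py
```

```text
t: 13.2
   M 0.038 F [-5.6  1.7  1.1] head 16.45 e6 -0.123
t: 13.37
   M 0.073 F [-5.5  1.8  1.4] head 17.45 e6 -0.152
t: 13.53
   M 0.051 F [-4.6  1.7  1.1] head 18.43 e6 -0.188
t: 13.7
   M 0.064 F [-5.1  2.5  1.3] head 19.43 e6 -0.179
```

```bash

python3 -m handwheel '[0,0,0,0,-1,0,0, 0,0,0,0,-2,0,0]'|head -1; python3 m.py && python3 -m handwheel '[0,0,0,0,-1,0,0, 0,0,0,0,-2,0,0]'|head -1; python3 m.py && python3 -m handwheel '[0,0,0,0,-1.5,0,0, 0,0,0,0,-3,0,0]'|head -1; python3 m.py && python3 -m handwheel '[0,0,0,0,-1.5,0,0, 0,0,0,0,-3,0,0]'|head -1; python3 m.py && python3 -m handwheel '[0,0,0,0,-1.5,0,0, 0,0,0,0,-3,0,0]'|head -1; python3 m.py && python3 -m handwheel '[0,0,0,0,-1,0,0, 0,0,0,0,-2,0,0]'|head -1; python3 m.py&& python3 -m handwheel '[0,0,0,0,-1,0,0, 0,0,0,0,-2,0,0]'|head -1; python3 m.py && python3 -m handwheel '[0,0,0,0,-1,0,0, 0,0,0,0,-1,0,0]'|head -1; python3 m.py && python3 -m handwheel '[0,0,0,0,-1,0,0, 0,0,0,0,-1,0,0]'|head -1; python3 m.py
```

```text
t: 13.87
   M 0.032 F [-5.   2.2  1.3] head 21.46 e6 0.104
t: 14.03
   M 0.066 F [-5.3  1.3  1. ] head 23.46 e6 0.109
t: 14.2
   M 0.047 F [-5.   3.4  0. ] head 26.49 e6 0.221
t: 14.37
   M 0.070 F [-4.7  2.5  1.8] head 29.50 e6 0.240
t: 14.53
   M -0.006 F [-4.9  2.6  1.7] head 32.51 e6 0.261
t: 14.7
   M -0.035 F [-4.8  3.4  1.8] head 34.48 e6 0.181
t: 14.87
   M -0.031 F [-4.6  4.1  1.2] head 36.49 e6 0.199
t: 15.03
   M 0.014 F [-4.7  4.7  0.8] head 37.48 e6 -0.062
t: 15.2
   M -0.048 F [-5.2  5.6  1. ] head 38.48 e6 -0.058
```

```bash

python3 -m handwheel '[0,0,0,0,-1,0,0, 0,0,0,0,-1,0,0]'|head -1; python3 m.py && python3 -m handwheel '[0,0,0,0,-1,0,0, 0,0,0,0,-1,0,0]'|head -1; python3 m.py
```

```text
t: 15.37
   M -0.033 F [-4.7  6.   1.8] head 39.47 e6 -0.088
t: 15.53
   M -0.008 F [-4.9  5.2  1.2] head 40.46 e6 -0.120
```

```bash

python3 -m handwheel '[0,0,0,0,-1,0,0, 0,0,0,0,-1,0,0]'|head -1; python3 m.py && python3 -m handwheel '[0,0,0,0,-1,0,0, 0,0,0,0,-1,0,0]'|head -1; python3 m.py
```

```text
t: 15.7
   M 0.043 F [-3.9  4.7  2.1] head 41.46 e6 -0.153
t: 15.87
   M 0.133 F [-4.7  4.7  2. ] head 42.43 e6 -0.241
```

```bash

python3 -m handwheel '[0,0,0,0,-0.6,0,0, 0,0,0,0,-0.6,0,0]'|head -1; python3 m.py
```

```text
t: 16.03
   M 0.259 F [-4.5  5.3  1.2] head 43.00 e6 -0.330
```

Torque is climbing steeply, so this is the end stop, in contact at about heading 42.0. That puts click zero near 40, on the same 24° grid as the clicks I felt. I'll back off to click zero, release and rise.

```bash

python3 -m handwheel '[0,0,0,0,1.5,0,0, 0,0,0,0,3,0,0, 0,0,0,0,3,0,0]'|head -1; python3 m.py; python3 -m handwheel '[0.7,0,0,0,0,0,0, 0.7,0,0,0,0,0,0, 0.7,0,0,0,0,0,0, 0.7,0,0,0,0,0,0, 0.7,-0.04,0,0,0,0,0, 0.7,-0.06,0,0,0,0,0, 0.7,-0.06,0,0,0,0,0]'; python3 - <<'E'
from h import *
import h
r()
h.K[:]=[.5855,.035]
rel([*press(-.19),.16],103)
print(press(-.19),press(-.106))
E
sed -i 's/K=np.array(\[.588,.034\])/K=np.array([.5855,.035])/' h.py
```

```text
t: 16.28
   M 0.024 F [-5.5  5.4  1. ] head 39.99 e6 0.173
t: 16.87
tool_pos: [0.5893, 0.0339, 0.1686]
tool_rot: [0.683, 1.454, -0.678]
contact_force: [1.1, 1.0, 0.5]
opening: 0.0599
F_tool [-0.5   1.49 -0.04] M_tool [-0.    -0.045  0.051] p [0.5893 0.0339 0.1686] head 40.01 q1-q6 40.01 q6 -0.767 e6 0.001 op 0.0599
shift [ 0.0071 -0.1715 -0.0897] turn [-62.99   0.47  -0.1 ]
[ 0.40036969 -0.0077407 ] [0.48221677 0.01115519]
```

```bash

python3 -m handwheel '[0,0.007,-0.172,-0.09,-63,0,0,0,0.007,-0.172,-0.09,-63,0,0,0,0.007,-0.172,-0.09,-63,0,0,0,0.007,-0.172,-0.09,-63,0,0,0,0.007,-0.172,-0.09,-63,0,0,0,0.007,-0.172,-0.09,-63,0,0,0,0.007,-0.172,-0.09,-63,0,0,0,0.007,-0.172,-0.09,-63,0,0,0,0.007,-0.172,-0.09,-63,0,0,0,0.007,-0.172,-0.09,-63,0,0,0,0.007,-0.172,-0.09,-63,0,0]'; python3 - <<'E'
from h import *
rel([*press(-.19),.032],103)
E
```

```text
t: 17.78
tool_pos: [0.3965, -0.0074, 0.1554]
tool_rot: [-0.176, 1.565, 0.176]
contact_force: [0.3, 0.2, 0.1]
opening: -0.0001
shift [ 0.1234 -0.0012  0.0039] turn [-0.15 -0.09 -0.03]
```

```bash

python3 -m handwheel '[0,0.04,0,0,0,0,0, 0,0.08,0,0,0,0,0, 0,0.123,0,0.002,0,0,0, 0,0.123,0,0.002,0,0,0,0,0.123,0,0.002,0,0,0]'; python3 - <<'E'
from h import *
r()
p,d=ctrl.get_image("side")
cv2.imwrite("pics/side2z.png",cv2.resize(p[190:310,220:380],None,fx=5,fy=5,interpolation=cv2.INTER_CUBIC))
E
```

```text
t: 18.2
tool_pos: [0.3963, -0.0064, 0.0305]
tool_rot: [-0.175, 1.571, 0.179]
contact_force: [0.0, -0.9, 0.9]
opening: 0.0001
F_tool [-0.86 -0.85 -0.19] M_tool [ 0.031 -0.015 -0.04 ] p [ 0.3963 -0.0064  0.0305] head 102.92 q1-q6 102.92 q6 -2.001 e6 0.013 op 0.0001
```

View pics/side2z.png

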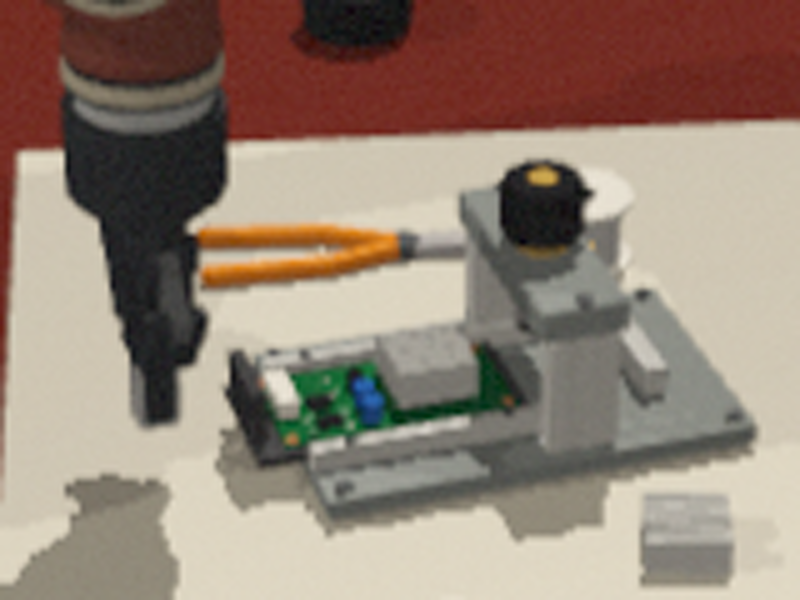

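The side view shows the closed fingers (zoomed tip about (155,420)) standing in front of the tab (about (240,400)), clear and in line with it. Pushing now.

```bash

python3 -m handwheel '[0,0,0,0.010,0,0,0, 0,0,0,0.018,0,0,0, 0,0,0,0.024,0,0,0,0,0,0,0.030,0,0,0,0,0,0,0.036,0,0,0,0,0,0,0.042,0,0,0,0,0,0,0.048,0,0,0,0,0,0,0.054,0,0,0,0,0,0,0.060,0,0,0,0,0,0,0.064,0,0,0,0,0,0,0.068,0,0,0,0,0,0,0.068,0,0,0]'; python3 - <<'E'
from h import *
r();o,t,R=st();print((t[:2]-K)@PX,(t[:2]-K)@PY)
E
```

```text
t: 19.25
tool_pos: [0.4663, 0.0085, 0.0333]
tool_rot: [-0.178, 1.562, 0.178]
contact_force: [-0.3, -0.0, -0.1]
opening: -0.0004
F_tool [ 0.09  0.03 -0.3 ] M_tool [-0.005 -0.055 -0.022] p [0.4663 0.0085 0.0333] head 103.0 q1-q6 103.02 q6 -1.94 e6 0.025 op -0.0004
-0.1221362255289895 0.0009808832558192001
```

```bash

python3 -m handwheel '[0,0,0,0.003,0,0,0, 0,0,0,0.006,0,0,0, 0,0,0,0.008,0,0,0,0,0,0,0.010,0,0,0,0,0,0,0.012,0,0,0]';  python3 m.py; python3 -m handwheel '[0,0,0,0.0015,0,0,0, 0,0,0,0.003,0,0,0]'|grep force;python3 m.py; python3 -m handwheel '[0,0,0,0.0015,0,0,0, 0,0,0,0.003,0,0,0]'|grep force
```

```text
t: 19.67
tool_pos: [0.4771, 0.0111, 0.0331]
tool_rot: [-0.178, 1.564, 0.178]
contact_force: [-1.1, -1.1, -0.1]
opening: -0.0001
   M 0.003 F [ 0.1 -0.8 -1.3] head 103.00 e6 -0.021
contact_force: [-0.6, -0.1, -0.3]
   M 0.010 F [ 0.3  0.  -0.6] head 103.01 e6 -0.016
contact_force: [-0.5, -0.1, -0.8]
```

```bash
python3 - <<'E'
from h import *
r();o,t,R=st();print((t[:2]-K)@PX,(t[:2]-K)@PY)
p,d=ctrl.get_image("side")
cv2.imwrite("pics/side3z.png",cv2.resize(p[190:310,220:380],None,fx=5,fy=5,interpolation=cv2.INTER_CUBIC))
E
```

```text
F_tool [ 0.77  0.06 -0.53] M_tool [-0.012  0.14   0.028] p [0.483  0.0124 0.0331] head 103.0 q1-q6 103.0 q6 -1.926 e6 -0.016 op 0.0001
-0.10499281733257944 0.001014350976242297
```

View pics/side3z.png

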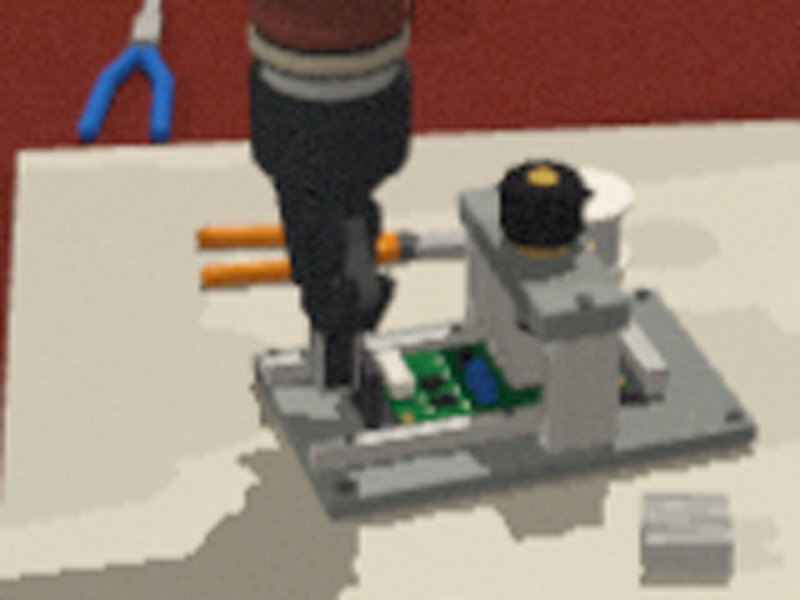

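The carrier is almost in: the tab is at zoomed (370,385), with the sink under the beam. There's no back-stop force yet, so I'll keep creeping.

```bash
for i in 1; do python3 -m handwheel '[0,0,0,0.0015,0,0,0, 0,0,0,0.002,0,0,0]'|grep force;python3 -m handwheel '[0,0,0,0.0015,0,0,0, 0,0,0,0.002,0,0,0]'|grep force; python3 -m handwheel '[0,0,0,0.0015,0,0,0, 0,0,0,0.002,0,0,0]'|grep force; python3 m.py; done
```

```text
contact_force: [-9.1, -2.7, 7.2]
contact_force: [-17.1, -5.0, 13.4]
contact_force: [-23.1, -6.9, 17.4]
   M 0.036 F [-17.1  -1.5 -24.3] head 103.08 e6 -0.029
```

Firm contact with the back stop (about 24 N), so the carrier is home. Backing off and rising.

```bash
python3 -m handwheel '[0,0,0,-0.004,0,0,0, 0,0,0,-0.01,0,0,0,0,0,0,-0.035,0,0,0,0,0,0,-0.035,0,0,0, 0,-0.04,0,-0.035,0,0,0,0,-0.08,0,-0.035,0,0,0,0.7,-0.13,0,-0.035,0,0,0,0.7,-0.13,0,-0.035,0,0,0,0.7,-0.13,0,-0.035,0,0,0]'; python3 - <<'E'
from h import *
p,d=ctrl.get_image("side"); np.save("pics/side4.npy",d)
cv2.imwrite("pics/side4z.png",cv2.resize(p[190:310,220:380],None,fx=5,fy=5,interpolation=cv2.INTER_CUBIC))
W=cloud("side",d);a=(W[...,:2]-K)@PX; b=(W[...,:2]-K)@PY; z=W[...,2]
c=(abs(b)<.02)&(a<-.07)&(a>-.2)&(z>.035)&(z<.06); print(np.percentile(a[c],[2,50,98]),np.median(b[c]))
rel([*K,.16],40)
r()
E
```

```text
t: 21.3
tool_pos: [0.4582, 0.0054, 0.1686]
tool_rot: [-0.18, 1.553, 0.176]
contact_force: [1.1, 0.4, 0.5]
opening: 0.0361
[-0.09433121 -0.09185577 -0.08511727] -0.005056413505563106
shift [ 0.0061 -0.0005  0.1324] turn [63.    0.32 -0.07]
F_tool [0.31 0.29 0.25] M_tool [ 0.031 -0.    -0.024] p [0.4563 0.0057 0.1654] head 103.0 q1-q6 103.01 q6 -1.949 e6 0.001 op 0.0434
```

View pics/side4z.png

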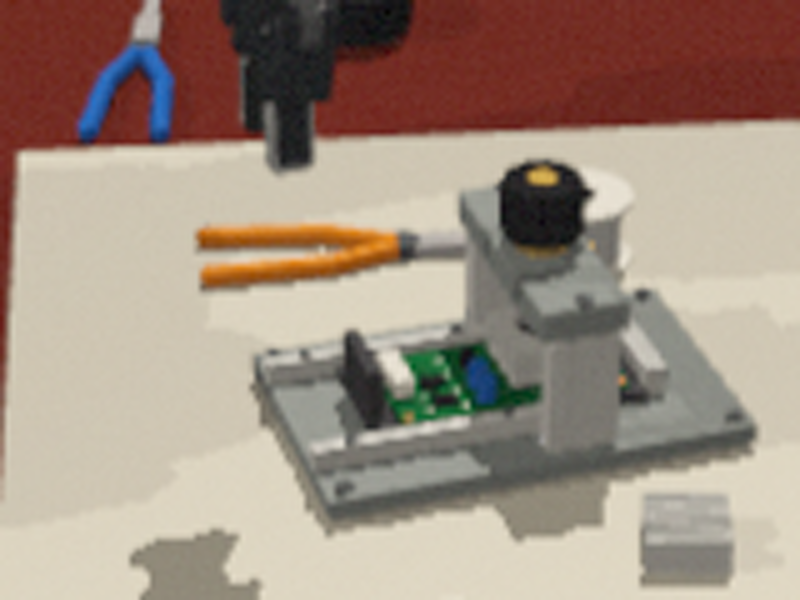

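The carrier is home: the tab's near face measures −94 mm against −95 expected, and the image agrees. Going back to the knob.

```bash
python3 -m handwheel '[0.7,0.003,0,0.133,63,0,0,0.7,0.003,0,0.133,63,0,0,0.7,0.003,0,0.133,63,0,0,0.7,0.003,0,0.133,63,0,0,0.7,0.003,0,0.133,63,0,0,0.7,0.003,0,0.133,63,0,0,0.7,0.003,0,0.133,63,0,0,0.7,0.003,0,0.133,63,0,0,0.7,0.003,0,0.133,63,0,0,0.7,0.003,0,0.133,63,0,0]'; python3 - <<'E'
from h import *
rel([.5872,.035,.104],40); r()
E
```

```text
t: 22.18
tool_pos: [0.5828, 0.0359, 0.1568]
tool_rot: [0.682, 1.465, -0.684]
contact_force: [0.3, 0.6, -0.6]
opening: 0.06
shift [0.0528 0.0029 0.0037] turn [-0.08 -0.19  0.19]
F_tool [ 0.64  0.59 -0.24] M_tool [-0.003 -0.028 -0.006] p [0.5828 0.0359 0.1568] head 39.92 q1-q6 39.92 q6 -0.763 e6 0.723 op 0.06
```

```bash
python3 -m handwheel '[0.7,0.02,0.002,0.003,0,0,0,0.7,0.04,0.002,0.003,0,0,0,0.7,0.052,0.002,0.003,0,0,0,0.7,0.052,0.002,0.003,0,0,0,0.7,0.052,0.002,0.003,0,0,0]'; python3 -m handwheel '[0,0,0,0,0,0,0, 0,0,0,0,0,0,0, 0,0,0,0,0,0,0, 0,0,0,0,0,0,0, 0,0,0,0,0,0,0, 0,0,0,0,0,0,0]' 20; python3 -c "
from h import *
r()"
```

```text
t: 22.6
tool_pos: [0.5864, 0.0348, 0.1063]
tool_rot: [0.68, 1.465, -0.682]
contact_force: [-0.2, 0.1, 0.5]
opening: 0.0601
t: 23.1
tool_pos: [0.5882, 0.0345, 0.1095]
tool_rot: [0.681, 1.46, -0.681]
contact_force: [-3.5, -2.1, 6.2]
opening: 0.0392
F_tool [-6.17 -4.   -0.62] M_tool [ 0.015  0.152 -0.569] p [0.5882 0.0345 0.1095] head 40.01 q1-q6 40.0 q6 -0.766 e6 0.007 op 0.0392
```

```bash
python3 -m handwheel '[0,0,-0.0017,0,0,0,0, 0,0,-0.0017,0,0,0,0]' >/dev/null;python3 m.py&& python3 -m handwheel '[0,0,0,0,-1,0,0, 0,0,0,0,-1,0,0]'|head -1; python3 m.py&& python3 -m handwheel '[0,0,0,0,-1,0,0, 0,0,0,0,-1,0,0]'|head -1; python3 m.py &&python3 -m handwheel '[0,0,0,0,-0.6,0,0, 0,0,0,0,-0.6,0,0]'|head -1; python3 m.py
```

```text
M 0.011 F [-4.1  3.4 -0.4] head 39.99 e6 -0.010
t: 23.43
   M 0.084 F [-5.8  3.4 -0.6] head 41.06 e6 -0.142
t: 23.6
   M 0.082 F [-4.7  3.6 -0.3] head 42.05 e6 -0.171
t: 23.77
   M 0.258 F [-5.6  4.  -0.1] head 42.61 e6 -0.315
```

```bash
python3 -m handwheel '[0,0,0,0,4,0,0,0,0,0,0,8,0,0,0,0,0,0,12,0,0,0,0,0,0,16,0,0,0,0,0,0,20,0,0,0,0,0,0,24,0,0,0,0,0,0,26.8,0,0,0,0,0,0,26.8,0,0]'|head -1; python3 m.py; python3 -m handwheel '[0,0,0,0,4,0,0,0,0,0,0,8,0,0,0,0,0,0,12,0,0,0,0,0,0,16,0,0,0,0,0,0,20,0,0,0,0,0,0,24,0,0,0,0,0,0,24,0,0]'|head -1;python3 m.py
```

```text
t: 24.43
   M -0.015 F [-7.6  1.4 -0.4] head 15.75 e6 0.330
t: 25.02
   M -0.042 F [-9.5 -2.5 -1.2] head -8.29 e6 0.458
```

```bash
python3 -m handwheel '[0,0,0,0,4,0,0,0,0,0,0,8,0,0,0,0,0,0,12,0,0,0,0,0,0,16,0,0,0,0,0,0,20,0,0,0,0,0,0,24,0,0,0,0,0,0,24,0,0]'|head -1;python3 m.py;python3 -m handwheel '[0,0,0,0,4,0,0,0,0,0,0,8,0,0,0,0,0,0,12,0,0,0,0,0,0,16,0,0,0,0,0,0,20,0,0,0,0,0,0,24,0,0,0,0,0,0,24,0,0]'|head -1;python3 m.py
```

```text
t: 25.6
   M 0.010 F [-10.4  -4.8   0.9] head -32.28 e6 0.468
t: 26.18
   M -0.003 F [-11.6  -5.7   4.8] head -56.27 e6 0.479
```

```bash
python3 -m handwheel '[0,-0.002,-0.002,0.0015,0,0,0,0,-0.002,-0.002,0.0015,0,0,0]'|head -1;python3 m.py; python3 -m handwheel '[0,0,0,0,4,0,0,0,0,0,0,8,0,0,0,0,0,0,12,0,0,0,0,0,0,16,0,0,0,0,0,0,20,0,0,0,0,0,0,24,0,0,0,0,0,0,24,0,0]'|head -1;python3 m.py;
```

```text
t: 26.35
   M 0.001 F [ 1.9  2.4 -5. ] head -56.16 e6 0.020
t: 26.93
   M -0.027 F [-0.2 -2.1 -4.3] head -80.29 e6 0.469
```

```bash
python3 -m handwheel '[0,0,0,0,4,0,0,0,0,0,0,8,0,0,0,0,0,0,12,0,0,0,0,0,0,16,0,0,0,0,0,0,20,0,0,0,0,0,0,24,0,0,0,0,0,0,24,0,0]'|head -1;python3 m.py;python3 -m handwheel '[0,0,0,0,4,0,0,0,0,0,0,8,0,0,0,0,0,0,12,0,0,0,0,0,0,16,0,0,0,0,0,0,20,0,0,0,0,0,0,24,0,0,0,0,0,0,24,0,0,0,0,0,0,24,0,0]'|head -1;python3 m.py
python3 -m handwheel '[0,0,0,0,3,0,0,0,0,0,0,3,0,0]'|head -1;python3 m.py;python3 -m handwheel '[0,0,0,0,-3,0,0,0,0,0,0,-6,0,0,0,0,0,0,-6,0,0]'|head -1;python3 m.py;python3 -m handwheel '[0,0,0,0,3,0,0,0,0,0,0,3,0,0,0,0,0,0,3,0,0]'|head -1;python3 m.py
```

```text
t: 27.52
   M -0.019 F [ 0.6 -6.3 -2.1] head -104.29 e6 0.485
t: 28.18
   M -0.062 F [ 2.1 -8.   1.1] head -128.16 e6 0.092
t: 28.35
   M -0.096 F [ 0.6 -9.1  1.5] head -131.24 e6 0.386
t: 28.6
   M 0.076 F [ 0.9 -9.1 -0.5] head -125.07 e6 -0.363
t: 28.85
   M -0.043 F [ 1.7 -9.1  0.6] head -128.16 e6 0.082
```

The torque changes sign around −128, so this is the seventh click's detent. I'll take off the side load, release and rise.

```bash
python3 -m handwheel '[0,0,-0.003,0,-0.5,0,0,0,0,-0.0035,0,-0.5,0,0]'|head -1;python3 m.py;python3 -m handwheel '[0.7,0,0,0,0,0,0, 0.7,0,0,0,0,0,0, 0.7,0,0,0,0,0,0, 0.7,0,0,0,0,0,0, 0.7,-0.04,0,0,0,0,0, 0.7,-0.08,0,0,0,0,0, 0.7,-0.1,0,0,0,0,0, 0.7,-0.1,0,0,0,0,0]'; python3 - <<'E'
from h import *
p,d=ctrl.get_image("side"); r()
cv2.imwrite("pics/side5z.png",cv2.resize(p[190:310,220:380],None,fx=5,fy=5,interpolation=cv2.INTER_CUBIC))
cv2.imwrite("pics/side5.png",p)
W=cloud("side",d);a=(W[...,:2]-K)@PX; b=(W[...,:2]-K)@PY; z=W[...,2]
c=(abs(b)<.02)&(a<-.07)&(a>-.2)&(z>.035)&(z<.06); print(np.percentile(a[c],[2,50,98]),np.median(b[c]))
E
```

```text
t: 29.02
   M -0.055 F [-4.2  2.1  2.1] head -127.63 e6 -0.040
t: 29.68
tool_pos: [0.5896, 0.0369, 0.2176]
tool_rot: [-1.853, 0.626, 1.83]
contact_force: [0.3, -0.0, 0.9]
opening: 0.0598
F_tool [ 0.36 -0.29 -0.34] M_tool [-0.004  0.015 -0.027] p [0.5882 0.0369 0.2143] head -127.7 q1-q6 -127.71 q6 2.165 e6 0.0 op 0.0598
[-0.09439931 -0.09206426 -0.08582749] -0.003598344354401065
```

View pics/side5z.png

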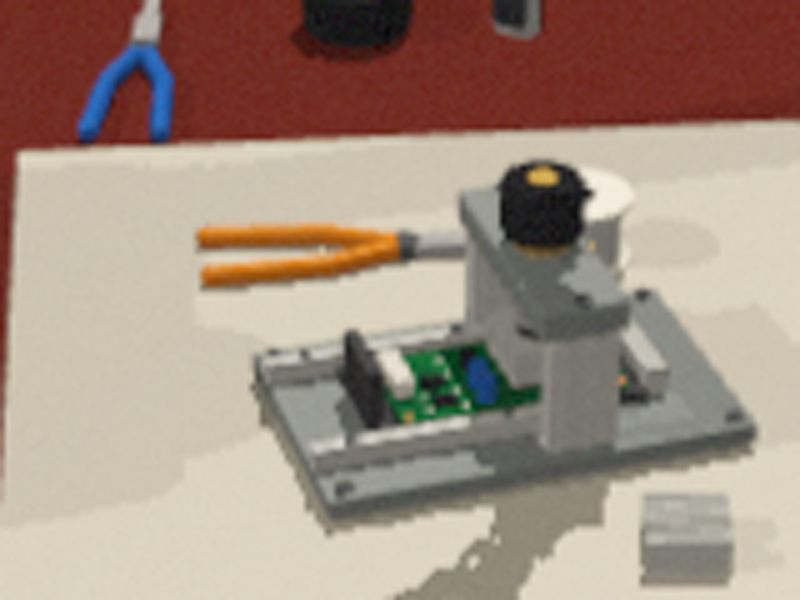

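View pics/side5.png

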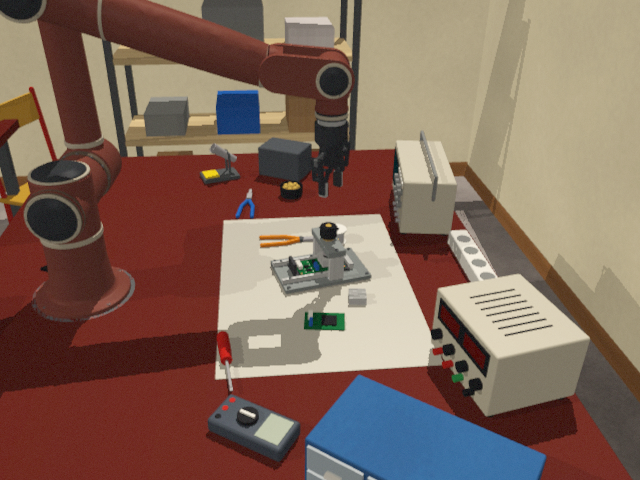

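The final view shows the carrier home (tab at zoomed (365,385), unchanged), the tools and parts around the press in place and the gripper clear above the knob. Handing in.

```bash
python3 -c "
from station import ctrl
print(ctrl.finish_job())"
```

```text
the job is handed in; nothing more can be done
None
```

I handed the job in at about 30 s. The carrier is home under the press, and the knob is clamped seven clicks clockwise from its end stop. No verdict was reported.

- **Finding the stop:** I turned the knob anticlockwise, in 1° steps through each click, until it met the end stop. The highest torque I read was about 0.26 N m, against the grub screw's 0.35. After sliding the carrier in, I gripped the knob again and felt the stop at the same angle, within about 0.5°.
- **Carrier:** I pushed it by the tab onto the back stop, with about 24 N along the slide and about 17 N upward on the fingers. The camera put the tab's near face at −94 mm, against −95 mm expected. It read the same after clamping.
- **Clamping:** I turned the knob 168° (7 × 24°) clockwise from click zero. Rocking it ±3° there gave restoring torque both ways, so it sits in the detent. The gripper is open and clear, and the last contact force read about zero.

**Not checked directly:** I could not measure the foot's force on the heat sink; it is inferred from the click count. Measured tool positions wandered by 1–3 mm, so I centred the grip on the knob using side forces. The bystanders looked unmoved in the side view, but I did not measure their positions.

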